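# Load the thermoforming unit and hold its heater hood at the preheat mark

### The arm

A 6-joint arm with a two-finger parallel gripper is mounted at the origin on a cart in front of the work surface, level with it; the furniture and walls round the work are solid. World frame = base frame: x ahead of the robot, y to its left, z up, the work surface at z = 0. Lengths are in m, angles in degrees, forces in N, time in s.
With the tool pointing down it reaches from about 0.3 to 0.75 m from the base axis. Payload 8.5 kg.
Tool frame: the origin (TCP) lies between the finger pads; the fingertips stand env.finger_overhang ahead of it and the grasp point (between the pads) lies 2 mm behind it (env.finger_overhang is the distance from the TCP to the fingertips, in m); z points along the fingers, y is the line along which they close (so a half turn about z gives the same grasp; the last joint's range is limited). The gripper opens to 85 mm and grips with 20 to 120 N. Pads are 22 mm wide; open, the fingers measure 114 mm over their backs; the gripper's body (76 mm by 85 mm) begins 54 mm behind the grasp point. The pads swing forward as they close: fully open they stand 13 mm farther back than shut.
Start: joints at [62.779, 21.807, 74.336, -0, 83.858, -12.336], TCP at [0.141, 0.532, 0.248] pointing down, gripper open.
Joint ranges: [-178.18, 178.18], [-50.72, 133.34], [12.68, 142.11], [-81.47, 261.47], [9.98, 163.14], [-165.26, 165.26]. Speed limits (degrees/s): [136.94, 136.94, 180, 180, 180, 180].

### API

Orientations are given as a 3x3 rotation matrix whose columns are the frame's x, y, z axes.
In Python, from rig import env gives the robot as it stands. The module is installed in compiled form; this text tells all that it offers.
- The arm moves only by the tool jog_arm, never from a script. Its arguments are lists of equal length, an entry for each row: "hand": the finger opening in m, from 0 to 0.0854; "travel": the shift along the world's x, y, z in m, a list of three; "yaw": the turn about the world's z in rad. A call has exactly 5 rows; each row shifts and turns the commanded pose from where the row before left it; what a row does not reach is not made up. A row lasts 1/8 s, in which the tool goes at most 62.5 mm and 10.7 degrees, less where a joint would pass 70% of its speed; a pose out of reach is approached as far as the arm can. A call is refused whole if a number of a shift passes 0.0625 or a number of a turn 0.188, either way. A call with a gripper value outside its range is refused whole. The fingers move at their own pace and stop on an object; "grip_force" is the grip in N (left out, the last holds). Time passes only in rows, so rows that do not move let the fingers close, or fill a call up. It gives the time, the measured TCP pose, the force, the opening and the grip force at its end, in the units of the state.
- env.observe(): the state, without advancing time (a new reading comes with each control period).
- env.get_image(name): name is "side" or "top"; returns the picture (400x640x3 uint8, red, green, blue); there is no depth.
- env.calibration(name): a dict with "fx", "fy", "cx", "cy" (pixels), "position" and "rotation" of the camera in the world. Camera axes: x right, y down, z forward; pixel columns grow to the right and rows downward; lengths in m; the calibration is good to about 2 mm. A picture is of the moment at which its call begins. calibration takes no time and is no camera call.
- env.close_job(): hands the job in; it is judged then, once.
The state is a dict: "time_s": time; "q": joint angles; "qvel": joint speeds; "joint_efforts": joint torques, N m; "position": TCP position; "tool_rot": TCP orientation; "ft_force": force on the tool from outside, world axes, zero at the start; "wrist_torque": the same for the moment, N m; "grip_width": finger opening in m; "gripper_force": force on a finger pad.
Only numpy, scipy, OpenCV 4.12 (cv2) and the standard library are available. Lean on these libraries where they do the work, as an engineer would, in place of code of your own. Each camera call takes 0.05 s, during which the arm holds its last target. There are 200 camera calls.

### The job

Lay the larger white blank flat in the middle of the round plate of the thermoforming unit and the smaller blank centred on top of it, letting go of each. Then take the heater hood by the knob at its end, swing it forward and down from its parked position until its pointer stands level with the middle of the marker clip on the quadrant, and hold it still there: the program finishes while you are still holding the hood, which would fall if let go. Never let the hood drop towards the blanks, do not move the marker clip, and leave the two plaster jaw models and the lidded pot where they are.

Things in the scene. Friction and masses are not known exactly. Their poses are not given: they have to be found in the camera images.
- former: Thermoforming unit, fixed on the bench, yaw varies: white housing, top 48 mm up, own x to its back (-105 to +150 mm), y to its left (+-100 mm), z up. Origin on the bench under its round plate's centre. Hinge posts (y +-41 mm) and, at y 66-70 mm, an upright aluminium quadrant of 66 mm radius stand about the hinge line; nothing else rises ahead of x = +45 mm while the hood is parked.
- plate_top (a point): Centre of the top face of the unit's round aluminium plate, 96 mm in diameter, 55 mm above the bench, with an engraved ring about 60 mm across. Axes as the unit's.
- hood_hinge (a point): Middle of the hood's hinge line, 115 mm behind the plate's centre and 90 mm above the bench. The hinge line runs along the unit's y; axes as the unit's.
- hood (a joint): Hood angle, rad: 0 = lowered (arm level, pointing to the unit's front, over the plate), 1.57 = straight up, 1.8 = back stop. Starts parked near the back stop and rests there by its own weight. Below 1.57 it falls forward unless held (0.15 to 0.35 kg, weight about mid-arm; hardly any hinge friction).
- hood_knob (a point): Centre of the black knob at the hood's free end: a cylinder 20 mm thick, 26 mm long, along the unit's y, with flat ends to pinch. 200 mm from the hinge line: at hood angle a it is 200*cos(a) mm in front of it and 200*sin(a) mm above it. A 10 mm stalk joins it to the round white heater head (92 mm across, 28 mm thick), whose rim ends 39 mm from the knob's centre.
- hood_pointer (a point): Point on the hood's pointer, 60 mm from the hinge line: a thin dark rod (4 mm thick, 74 mm long) that turns with the hood on the left outer side of the quadrant, parallel to the hood's arm. Axes turn with the hood.
- marker (a joint): Angle at which the marker clip is set on the quadrant, rad, measured as the hood's angle is: the hood is right when its angle equals this one. Drawn between 0.5 and 0.95. The clip is stiff and stays where it is.
- marker_mid (a point): Middle of the marker clip: a small dark steel clip (17 mm radially, 12 mm wide, 10 mm along the arc) with a white centre line, 60 mm from the hinge line, on the rim of the quadrant. Its x axis lies along the radius (outer side = -x).
- disc_large: Larger blank: loose white plastic disc, 60 mm in diameter, 6 mm thick, 30 g, lying flat on the bench to one side of the unit. Origin at the centre of its underside, z up.
- disc_small: Smaller blank: loose white plastic disc, 48 mm in diameter, 6 mm thick, 30 g, lying flat on the bench on the other side of the unit. Origin at the centre of its underside, z up.
- denture_trial: Bystander: white plaster jaw model with a pink gum line, 62 x 61 x 26 mm, origin at the centre of its underside.
- model_lower: Bystander: plain white plaster jaw model, 67 x 66 x 28 mm, origin at the centre of its underside.
- plaster_pot: Bystander: round white pot with a green lid, 73 mm in diameter, 71 mm high, origin at the centre of its underside.
Not all that is in view belongs to the job. Leave any black or green look-alike of the disc_small alone.

How it is judged:
By the outcome, as a careful person would: the job done as asked, in the order asked, and still so for the second after the job is handed in, while the arm keeps its last pose, push and grip.
It also fails if it takes over 72 s, if anything falls off the work surface, if the arm or the gripper's body presses on something with over 40 N, if the wrist force passes 120 N, or if a joint passes its speed limit or range.

## Working session

There is one attempt and no reset: what is moved stays moved. The work goes in short steps, Python scripts to look and compute and a tool call to move; the robot and the scene stay as the last step left them, time stands still between calls to the robot, and variables do not carry over. Pictures are saved under pics/ and viewed, at most 10 in all, crops included, and the job is handed in when it is done.

Besides the shell and the picture viewer there is one more tool, called as name([rows], argument=value, ...), one row to a line, values as JSON. jog_arm: Moves the arm, as the interface text tells. Its arguments: {"type":"object","properties":{"hand":{"type":"array"},"travel":{"type":"array"},"yaw":{"type":"array"},"grip_force":{"type":"number"}},"required":["hand","travel","yaw"]}

```bash
mkdir -p pics; cat > h.py <<'E'
import numpy as np, cv2
from rig import env
def snap(n,f):
    im=env.get_image(n)[:,:,::-1].copy(); cv2.imwrite('pics/'+f,im); return im
def ray(n,u,v):
    c=env.calibration(n); R=np.array(c['rotation']); d=R@[(u-c['cx'])/c['fx'],(v-c['cy'])/c['fy'],1]
    return np.array(c['position']),d
def atz(n,u,v,z):
    p,d=ray(n,u,v); return p+d*(z-p[2])/d[2]
def proj(n,P):
    c=env.calibration(n); q=np.array(c['rotation']).T@(np.array(P)-c['position'])
    return c['fx']*q[0]/q[2]+c['cx'],c['fy']*q[1]/q[2]+c['cy']
def st():
    s=env.observe(); print({k:np.round(s[k],4).tolist() for k in('time_s','position','tool_rot','ft_force','grip_width','gripper_force','q')})
E
python3 - <<'E'
from h import *
snap('top','top0.png');snap('side','side0.png');st();print(env.finger_overhang)
for n in('top','side'):print(env.calibration(n))
E
```

```text
{'time_s': 0.1, 'position': [0.1412, 0.5313, 0.2478], 'tool_rot': [[-0.9664, 0.2569, -0.0006], [0.2569, 0.9664, -0.0012], [0.0003, -0.0013, -1.0]], 'ft_force': [0.7316, 0.2034, 0.1191], 'grip_width': 0.0854, 'gripper_force': 0.0, 'q': [62.7786, 21.8371, 74.3801, 0.0002, 83.8575, -12.3349]}
0.017
{'fx': 482.30889966550086, 'fy': 482.30889966550086, 'cx': 322.1250284169248, 'cy': 197.69684883946283, 'position': array([0.34249346, 0.05914683, 1.33398858]), 'rotation': array([[ 0.02345347, -0.98609694,  0.16450763],
       [-0.99957805, -0.02030971,  0.02076636],
       [-0.01713654, -0.16492526, -0.98615719]])}
{'fx': 520.3322881981164, 'fy': 520.3322881981164, 'cx': 324.56166954818656, 'cy': 203.38579333782408, 'position': array([-0.22876658,  0.55537181,  1.60202458]), 'rotation': array([[-0.5105227 , -0.72985134,  0.45462467],
       [-0.85986174,  0.4346143 , -0.26785855],
       [-0.00208946, -0.52766223, -0.84945171]])}
```

View pics/top0.png

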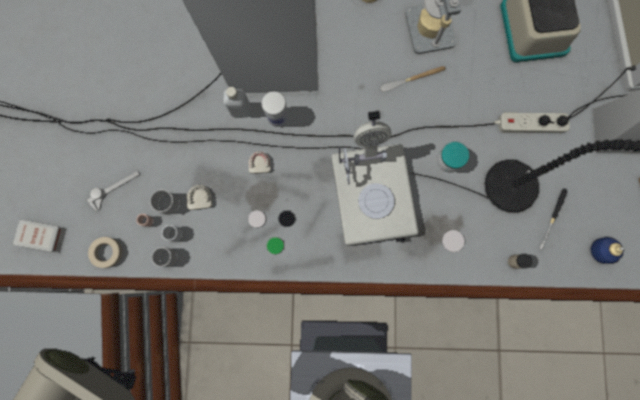

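View pics/side0.png

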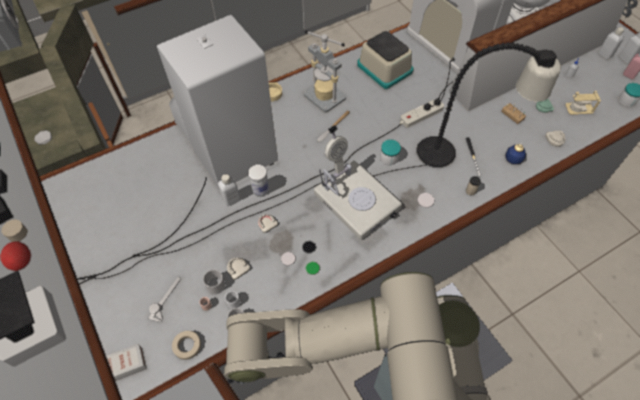

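The top view shows the large blank at about (453,241), the small one at (257,219), the plate at (377,201) and the knob at (374,115). Next I'll get the centroids and a close crop.

```bash
python3 - <<'E'
from h import *
t=cv2.imread('pics/top0.png');s=cv2.imread('pics/side0.png')
def blob(im,n,u,v,r,z):
    u0,v0=int(u)-r,int(v)-r
    g=im[v0:v0+2*r+1,u0:u0+2*r+1].min(2).astype(float)
    bg=np.median(np.r_[g[0],g[-1],g[:,0],g[:,-1]]);pk=np.percentile(g,90)
    w=np.clip((g-bg)/(pk-bg)-.25,0,.75)
    y,x=np.mgrid[:2*r+1,:2*r+1];a=(w*x).sum()/w.sum()+u0;b=(w*y).sum()/w.sum()+v0
    A=(w/.75).sum()
    c=env.calibration(n);P=atz(n,a,b,z);d=np.linalg.norm(P-c['position'])
    print(n,round(a,1),round(b,1),P.round(4),'diam~',2*np.sqrt(A/np.pi)*d/c['fx'])
blob(t,'top',453,241,14,.006);blob(s,'side',426,200,12,.006)
blob(t,'top',257,219,11,.006);blob(s,'side',288,259,11,.006)
for n,u,v,z in(('top',377,201,.055),('side',362,199,.055)):print(atz(n,u,v,z).round(4))
for n,pts in(('top',[(332,154),(404,146),(417,235),(345,244)]),):
    for p in pts: print(p,atz(n,*p,.048).round(4))
a=cv2.resize(t[95:255,310:430],None,fx=5,fy=5,interpolation=cv2.INTER_CUBIC)[:600]
b=cv2.resize(s[125:245,300:420],None,fx=5,fy=5,interpolation=cv2.INTER_CUBIC)
a=cv2.resize(t[95:255,320:425],None,fx=3.75,fy=3.75,interpolation=cv2.INTER_CUBIC)
b=cv2.resize(s[130:240,310:405],None,fx=4.2,fy=4.2,interpolation=cv2.INTER_CUBIC)
o=np.zeros((600,800,3),np.uint8);o[:a.shape[0],:a.shape[1]]=a;o[:b.shape[0],a.shape[1]:a.shape[1]+b.shape[1]]=b[:, :800-a.shape[1]]
cv2.imwrite('pics/c0.png',o);print(a.shape,b.shape)
E
```

```text
top 452.9 240.7 [ 0.4521 -0.2739  0.006 ] diam~ 0.0568723460658746
side 425.6 199.3 [ 0.453  -0.2717  0.006 ] diam~ 0.05061682885083017
top 255.9 218.6 [0.5015 0.2697 0.006 ] diam~ 0.04373301326285038
side 287.5 258.1 [0.5019 0.2717 0.006 ] diam~ 0.04127965438239608
[ 0.5499 -0.0612  0.055 ]
[ 0.5474 -0.0549  0.055 ]
(332, 154) [0.6791 0.062  0.048 ]
(404, 146) [ 0.7055 -0.1351  0.048 ]
(417, 235) [ 0.4616 -0.1685  0.048 ]
(345, 244) [0.4335 0.0225 0.048 ]
(600, 394, 3) (462, 399, 3)
```

View pics/c0.png

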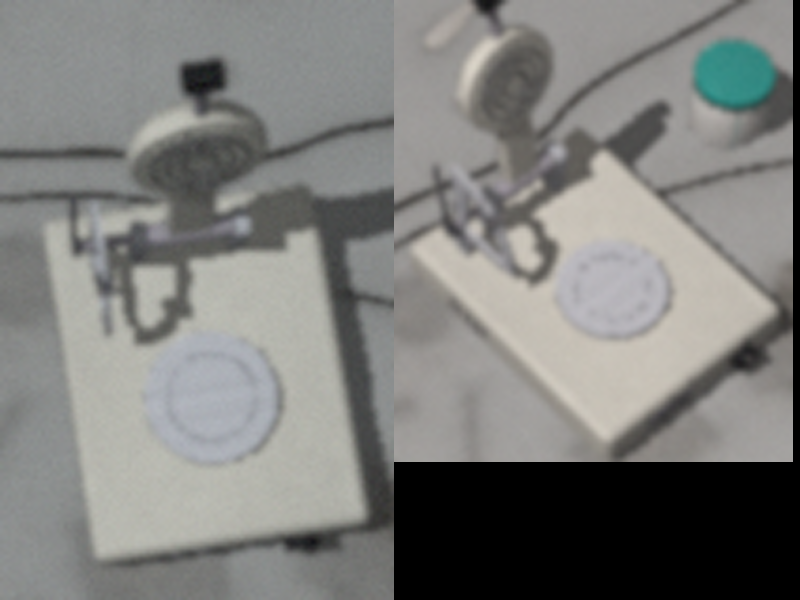

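The plate centre comes out at about (0.549,-0.058) with the unit yawed about 8.3°, and the discs agree between the two cameras to 2 mm. The large blank is at (0.4525,-0.273) and the small one at (0.502,0.271). I'll move to the large blank now.

jog_arm([
  [0.045,-0.04,-0.01],
  [0.045,-0.04,-0.01],
  [0.045,-0.04,-0.01],
  [0.045,-0.04,-0.01],
  [0.045,-0.04,-0.01],
], hand=[0.0854,0.0854,0.0854,0.0854,0.0854], yaw=[0.0815,0.0815,0.0815,0.0815,0.0815], grip_force=30)

```text
time_s: 0.72
position: [0.3674, 0.33, 0.1979]
tool_rot: [[-0.989, -0.15, -0.0], [-0.15, 0.989, -0.0], [0.0, -0.0, -1.0]]
ft_force: [0.8, 0.5, 0.0]
grip_width: 0.0852
gripper_force: 0.0
```

jog_arm([
  [0.0085,-0.06,0],
  [0.0085,-0.06,0],
  [0.0085,-0.06,0],
  [0.0085,-0.06,0],
  [0.0085,-0.06,0],
], hand=[0.0854,0.0854,0.0854,0.0854,0.0854], yaw=[0,0,0,0,0])

```text
time_s: 1.35
position: [0.4086, 0.0296, 0.1983]
tool_rot: [[-0.989, -0.147, 0.0], [-0.147, 0.989, 0.0], [-0.0, 0.0, -1.0]]
ft_force: [1.0, -0.1, 0.7]
grip_width: 0.0855
gripper_force: 0.0
```

jog_arm([
  [0.0085,-0.06,0],
  [0.0085,-0.06,0],
  [0.0085,-0.06,0],
  [0.0085,-0.06,-0.02],
  [0.0085,-0.06,-0.03],
], hand=[0.0854,0.0854,0.0854,0.0854,0.0854], yaw=[0,0,0,0,0])

```text
time_s: 1.98
position: [0.4506, -0.265, 0.1507]
tool_rot: [[-0.989, -0.147, 0.001], [-0.147, 0.989, -0.001], [-0.001, -0.001, -1.0]]
ft_force: [0.6, 0.2, -0.9]
grip_width: 0.0854
gripper_force: 0.0
```

jog_arm([
  [0,-0.003,-0.04],
  [0,0,-0.04],
  [0,0,-0.035],
  [0,0,-0.008],
  [0,0,0],
], hand=[0.075,0.075,0.075,0.075,0.075], yaw=[0,0,0,0,0])

```text
time_s: 2.6
position: [0.4506, -0.2658, 0.0283]
tool_rot: [[-0.989, -0.147, 0.0], [-0.147, 0.989, -0.0], [-0.0, -0.0, -1.0]]
ft_force: [0.4, 0.1, 1.0]
grip_width: 0.0747
gripper_force: 0.0
```

```bash
python3 - <<'E'
from h import *
print(env.finger_overhang);st()
t=snap('top','t1.png');s=snap('side','s1.png')
a=cv2.resize(t[205:275,415:495],None,fx=5,fy=5,interpolation=2);b=cv2.resize(s[165:235,385:465],None,fx=5,fy=5,interpolation=2)
cv2.imwrite('pics/c1.png',np.hstack([a,b]))
E
```

```text
0.017
{'time_s': 2.6, 'position': [0.4506, -0.2658, 0.0283], 'tool_rot': [[-0.9891, -0.1473, 0.0], [-0.1473, 0.9891, -0.0], [-0.0, -0.0, -1.0]], 'ft_force': [0.4368, 0.1281, 0.9575], 'grip_width': 0.0747, 'gripper_force': 0.0, 'q': [-43.5118, 34.6495, 94.9852, -0.0005, 50.3638, -141.9792]}
```

View pics/c1.png

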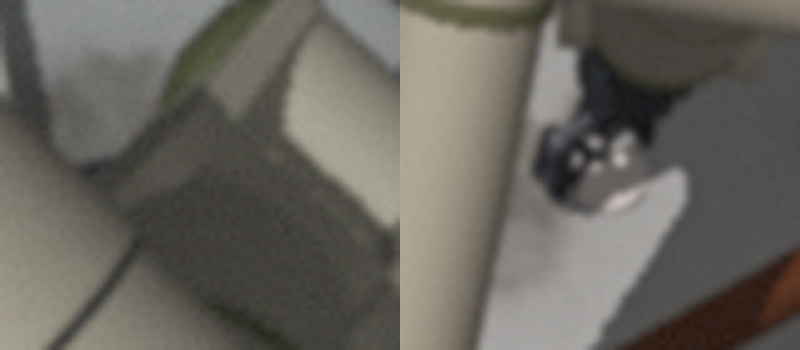

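The view is mostly occluded. The blank's edge shows under the fingers at about (622,190) in the side crop. I'll correct the offset and lower.

jog_arm([
  [0.002,-0.007,0],
  [0,0,-0.004],
  [0,0,-0.004],
  [0,0,-0.003],
  [0,0,0],
], hand=[0.075,0.075,0.075,0.075,0.075], yaw=[0,0,0,0,0])

```text
time_s: 3.32
position: [0.4523, -0.2725, 0.0167]
tool_rot: [[-0.989, -0.147, -0.0], [-0.147, 0.989, 0.0], [0.0, 0.001, -1.0]]
ft_force: [-0.1, 0.4, -0.6]
grip_width: 0.0752
gripper_force: 0.0
```

jog_arm([
  [0,0,0],
  [0,0,0],
  [0,0,-0.001],
  [0,0,-0.001],
  [0,0,0],
], hand=[0.066,0.066,0.066,0.066,0.066], yaw=[0,0,0,0,0])

```text
time_s: 3.95
position: [0.4524, -0.2727, 0.0149]
tool_rot: [[-0.989, -0.147, -0.0], [-0.147, 0.989, 0.0], [0.0, 0.0, -1.0]]
ft_force: [0.2, -1.0, 0.2]
grip_width: 0.0661
gripper_force: 0.0
```

jog_arm([
  [0,0,-0.001],
  [0,0,-0.001],
  [0,0,0],
  [0,0,0],
  [0,0,0],
], hand=[0.066,0.066,0.066,0.066,0.066], yaw=[0,0,0,0,0])

```text
time_s: 4.58
position: [0.4525, -0.2727, 0.013]
tool_rot: [[-0.989, -0.147, 0.0], [-0.147, 0.989, -0.0], [-0.0, -0.0, -1.0]]
ft_force: [0.4, 0.0, 1.0]
grip_width: 0.0655
gripper_force: 0.0
```

jog_arm([
  [0,0,0],
  [0,0,0],
  [0,0,0],
  [0,0,0],
  [0,0,0],
], hand=[0.055,0.055,0.055,0.055,0.055], yaw=[0,0,0,0,0])

```text
time_s: 5.2
position: [0.4525, -0.2727, 0.0135]
tool_rot: [[-0.989, -0.147, 0.0], [-0.147, 0.989, -0.0], [-0.0, -0.0, -1.0]]
ft_force: [-1.0, 0.7, 4.8]
grip_width: 0.0574
gripper_force: 30.8
```

jog_arm([
  [0,0,0.01],
  [0,0,0.03],
  [0,0,0.05],
  [0,0,0.05],
  [0,0,0.03],
], hand=[0.055,0.055,0.055,0.055,0.055], yaw=[0,0,0,0,0])

```text
time_s: 5.82
position: [0.4527, -0.2728, 0.1861]
tool_rot: [[-0.989, -0.147, 0.002], [-0.147, 0.989, -0.002], [-0.002, -0.003, -1.0]]
ft_force: [-0.3, -0.9, -1.0]
grip_width: 0.0573
gripper_force: 32.2
```

```bash
python3 - <<'E'
from h import *
st();s=snap('side','s2.png');t=snap('top','t2.png')
p=env.observe()['position'];u,v=map(int,proj('side',p));a=cv2.resize(s[v-40:v+40,u-45:u+45],None,fx=6,fy=6,interpolation=2);cv2.imwrite('pics/c2.png',a);print(u,v)
E
```

```text
{'time_s': 5.825, 'position': [0.4527, -0.2728, 0.1861], 'tool_rot': [[-0.9891, -0.1472, 0.0025], [-0.1473, 0.9891, -0.0024], [-0.0021, -0.0027, -1.0]], 'ft_force': [-0.2851, -0.8932, -1.004], 'grip_width': 0.0573, 'gripper_force': 32.177, 'q': [-43.9231, 22.7474, 83.8358, 0.0, 73.2187, -142.3908]}
434 170
```

View pics/c2.png

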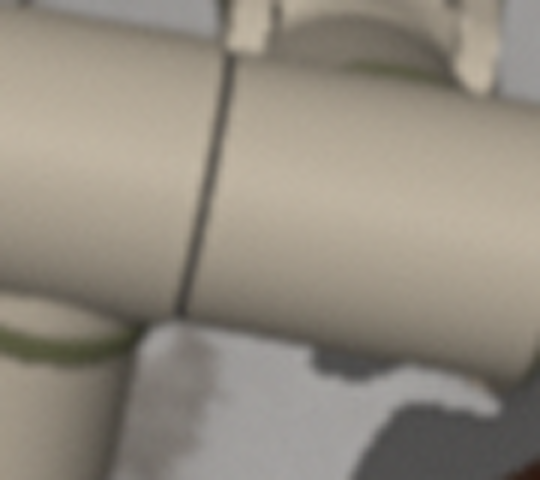

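jog_arm([
  [0.018,0.043,0],
  [0.02,0.043,0],
  [0.02,0.043,0],
  [0.02,0.043,0],
  [0.018,0.043,-0.02],
], hand=[0.055,0.055,0.055,0.055,0.055], yaw=[0,0,0,0,0])

```text
time_s: 6.55
position: [0.5492, -0.0563, 0.1629]
tool_rot: [[-0.989, -0.147, 0.001], [-0.147, 0.989, -0.001], [-0.001, -0.001, -1.0]]
ft_force: [-0.3, 0.6, 0.3]
grip_width: 0.0569
gripper_force: 32.2
```

jog_arm([
  [0,0,-0.03],
  [0,0,-0.03],
  [0,0,-0.02],
  [0,0,0],
  [0,0,0],
], hand=[0.055,0.055,0.055,0.055,0.055], yaw=[0,0,0,0,0])

```text
time_s: 7.18
position: [0.5486, -0.0578, 0.0835]
tool_rot: [[-0.989, -0.147, 0.0], [-0.147, 0.989, -0.0], [-0.0, -0.0, -1.0]]
ft_force: [-0.3, -0.5, -0.6]
grip_width: 0.0571
gripper_force: 32.2
```

jog_arm([
  [0,0,-0.008],
  [0,0,-0.004],
  [0,0,-0.002],
  [0,0,0],
  [0,0,0],
], hand=[0.055,0.055,0.055,0.055,0.055], yaw=[0,0,0,0,0])

```text
time_s: 7.8
position: [0.5485, -0.0577, 0.0692]
tool_rot: [[-0.989, -0.147, 0.0], [-0.147, 0.989, -0.0], [-0.0, -0.0, -1.0]]
ft_force: [0.0, -0.2, 0.1]
grip_width: 0.057
gripper_force: 32.2
```

Now I'll release, then rise and move off toward the small blank.

jog_arm([
  [0,0,-0.0005],
  [0,0,0],
  [0,0,0],
  [0,0,0],
  [0,0,0.02],
], hand=[0.06,0.065,0.072,0.075,0.075], yaw=[0,0,0,0,0])

```text
time_s: 8.43
position: [0.5478, -0.0575, 0.0877]
tool_rot: [[-0.989, -0.147, -0.003], [-0.147, 0.989, 0.001], [0.003, 0.001, -1.0]]
ft_force: [-0.2, 0.6, 0.1]
grip_width: 0.0747
gripper_force: 0.0
```

jog_arm([
  [0,0,0.04],
  [0,0,0.06],
  [-0.01,0.04,0.02],
  [-0.01,0.06,0],
  [-0.01,0.06,0],
], hand=[0.075,0.075,0.075,0.075,0.075], yaw=[0,0,0,0,0])

```text
time_s: 9.05
position: [0.518, 0.1037, 0.2089]
tool_rot: [[-0.989, -0.146, 0.001], [-0.146, 0.989, 0.0], [-0.001, -0.0, -1.0]]
ft_force: [0.8, 0.4, 0.5]
grip_width: 0.0751
gripper_force: 0.0
```

jog_arm([
  [-0.01,0.06,0],
  [-0.006,0.06,0],
  [0,0.049,-0.03],
  [0,0,-0.05],
  [0,0,0],
], hand=[0.07,0.07,0.065,0.06,0.06], yaw=[0,0,0,0,0])

```text
time_s: 9.68
position: [0.5007, 0.2712, 0.1258]
tool_rot: [[-0.989, -0.148, -0.007], [-0.148, 0.989, -0.002], [0.007, -0.001, -1.0]]
ft_force: [0.9, 0.5, 0.3]
grip_width: 0.06
gripper_force: 0.0
```

```bash
python3 - <<'E'
from h import *
st();s=snap('side','s3.png');t=snap('top','t3.png')
a=cv2.resize(t[130:250,320:430],None,fx=3.6,fy=3.6,interpolation=2);b=cv2.resize(s[130:250,295:405],None,fx=3.6,fy=3.6,interpolation=2)
cv2.imwrite('pics/c3.png',np.hstack([a,b]))
E
```

```text
{'time_s': 9.675, 'position': [0.5007, 0.2712, 0.1258], 'tool_rot': [[-0.989, -0.148, -0.007], [-0.148, 0.989, -0.0022], [0.0073, -0.0011, -1.0]], 'ft_force': [0.9276, 0.4519, 0.2786], 'grip_width': 0.06, 'gripper_force': 0.0, 'q': [16.5339, 30.4489, 81.5351, -0.0055, 68.4371, -81.9749]}
```

View pics/c3.png

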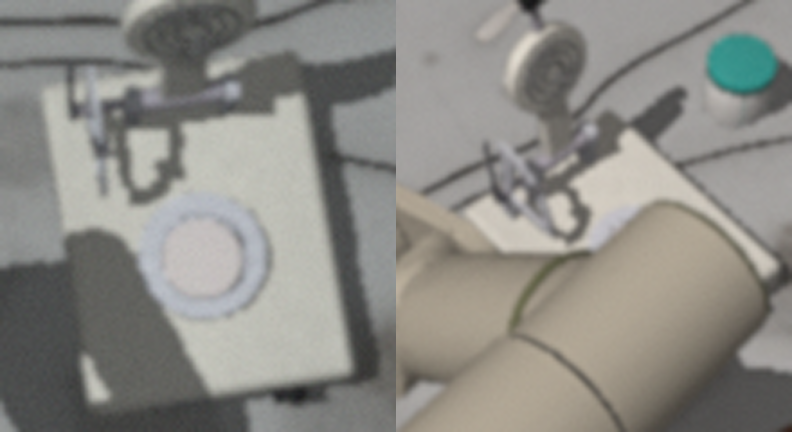

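The blank lies flat, close to the plate's centre (disc at about (202,257), plate at (204,257) in the crop). I'll quantify the offset while picking up the small one.

```bash
cat >> h.py <<'E'
def plate(im,cu,cv_,r=24):
    g=cv2.GaussianBlur(im,(0,0),1).astype(float)[cv_-r:cv_+r+1,cu-r:cu+r+1]; return g[:,:,0]-g[:,:,2]
E
python3 - <<'E'
from h import *
t0=cv2.imread('pics/top0.png');t=cv2.imread('pics/t3.png')
d=plate(t0,377,201);print(d[24,::3].round(),d[::3,24].round())
e=plate(t,377,201);print(e[24,::3].round(),e[::3,24].round())
y,x=np.mgrid[-24:25,-24:25]
m=((d>np.median(d[18:30,18:30])/2-3)&(x**2+y**2<22**2)).astype(np.uint8)
c=max(cv2.findContours(m,0,1)[0],key=cv2.contourArea);E=cv2.fitEllipse(c);pc=np.array(E[0])-24+[377,201];print('plate',E,pc,atz('top',*pc,.055))
m=((e<5)&(x**2+y**2<16**2)).astype(np.uint8)
c=max(cv2.findContours(m,0,1)[0],key=cv2.contourArea);E=cv2.fitEllipse(c);dc=np.array(E[0])-24+[377,201];print('disc',E,dc,atz('top',*dc,.061))
E
```

```text
[-7. -6.  7. 11. 11. 12. 11. 11. 11. 10. 10. 12. 10.  9. -3. -8. -8.] [-7. -7.  1. 11. 11. 11. 11. 11. 11. 11. 11. 11. 11. 10. -3. -8. -8.]
[-4. -2.  8. 11. -1. -6. -6. -6. -6. -6. -6. -1. 10. 10. -3. -8. -8.] [-8. -8.  2. 12.  9. -4. -6. -6. -6. -6. -6. -5.  6. 11. -3. -9. -8.]
plate ((22.97920036315918, 23.580631256103516), (33.77714538574219, 34.86063766479492), 108.9412612915039) [375.97920036 200.58063126] [ 0.55098694 -0.05848628  0.055     ]
disc ((22.842971801757812, 24.40938377380371), (21.77756118774414, 22.492218017578125), 110.57048797607422) [375.8429718  201.40938377] [ 0.54776168 -0.0575831   0.061     ]
```

jog_arm([
  [0,0,-0.05],
  [0,0,-0.035],
  [0,0,-0.015],
  [0,0,0],
  [0,0,0],
], hand=[0.06,0.06,0.06,0.06,0.06], yaw=[0,0,0,0,0])

```text
time_s: 10.4
position: [0.5035, 0.2715, 0.0303]
tool_rot: [[-0.989, -0.147, 0.003], [-0.147, 0.989, 0.001], [-0.003, 0.0, -1.0]]
ft_force: [0.5, 0.9, -0.6]
grip_width: 0.0598
gripper_force: 0.0
```

jog_arm([
  [-0.0005,0,-0.008],
  [0,0,-0.004],
  [0,0,-0.002],
  [0,0,0],
  [0,0,0],
], hand=[0.058,0.058,0.057,0.057,0.057], yaw=[0,0,0,0,0])

```text
time_s: 11.02
position: [0.502, 0.2714, 0.0146]
tool_rot: [[-0.989, -0.147, 0.0], [-0.147, 0.989, 0.0], [-0.0, 0.0, -1.0]]
ft_force: [0.7, -0.9, -0.4]
grip_width: 0.0571
gripper_force: 0.0
```

jog_arm([
  [0,0,0],
  [0,0,0],
  [0,0,0],
  [0,0,0],
  [0,0,0],
], hand=[0.042,0.042,0.042,0.042,0.042], yaw=[0,0,0,0,0])

```text
time_s: 11.65
position: [0.5021, 0.2714, 0.015]
tool_rot: [[-0.989, -0.147, 0.001], [-0.147, 0.989, 0.0], [-0.001, 0.0, -1.0]]
ft_force: [-0.7, -0.7, 6.4]
grip_width: 0.0456
gripper_force: 30.6
```

jog_arm([
  [0,0,0.01],
  [0,0,0.04],
  [0,0,0.06],
  [0,-0.01,0.06],
  [0.005,-0.04,0],
], hand=[0.042,0.042,0.042,0.042,0.042], yaw=[0,0,0,0,0])

```text
time_s: 12.28
position: [0.5083, 0.2223, 0.1896]
tool_rot: [[-0.989, -0.15, 0.01], [-0.15, 0.989, 0.002], [-0.01, 0.001, -1.0]]
ft_force: [1.4, 0.7, -1.3]
grip_width: 0.0449
gripper_force: 30.9
```

jog_arm([
  [0.008,-0.056,0],
  [0.008,-0.056,0],
  [0.008,-0.056,0],
  [0.008,-0.056,0],
  [0.009,-0.055,0],
], hand=[0.042,0.042,0.042,0.042,0.042], yaw=[0,0,0,0,0])

```text
time_s: 12.9
position: [0.5479, -0.0595, 0.185]
tool_rot: [[-0.989, -0.147, 0.0], [-0.147, 0.989, -0.0], [-0.0, -0.0, -1.0]]
ft_force: [0.9, 1.2, 0.8]
grip_width: 0.0453
gripper_force: 30.9
```

jog_arm([
  [0,0,-0.03],
  [0,0,-0.04],
  [0,0,-0.02],
  [0,0,0],
  [0,0,0],
], hand=[0.042,0.042,0.042,0.042,0.042], yaw=[0,0,0,0,0])

```text
time_s: 13.52
position: [0.5485, -0.0578, 0.0956]
tool_rot: [[-0.989, -0.147, 0.002], [-0.147, 0.989, -0.001], [-0.002, -0.001, -1.0]]
ft_force: [0.3, 0.8, 0.2]
grip_width: 0.045
gripper_force: 30.9
```

Next I'll lower to 0.077 and release.

jog_arm([
  [0,0,-0.01],
  [0,0,-0.006],
  [0,0,-0.002],
  [0,0,0],
  [0,0,0],
], hand=[0.042,0.042,0.042,0.042,0.042], yaw=[0,0,0,0,0])

```text
time_s: 14.15
position: [0.5481, -0.0577, 0.0767]
tool_rot: [[-0.989, -0.147, 0.0], [-0.147, 0.989, -0.0], [-0.0, -0.0, -1.0]]
ft_force: [-0.4, 0.1, -0.1]
grip_width: 0.0451
gripper_force: 30.9
```

jog_arm([
  [0,0,0],
  [0,0,0],
  [0,0,0],
  [0,0,0.002],
  [0,0,0.02],
], hand=[0.048,0.052,0.058,0.062,0.065], yaw=[0,0,0,0,0])

```text
time_s: 14.78
position: [0.5474, -0.0575, 0.0979]
tool_rot: [[-0.989, -0.147, -0.003], [-0.147, 0.989, 0.001], [0.002, 0.001, -1.0]]
ft_force: [-0.1, 0.7, -0.3]
grip_width: 0.065
gripper_force: 0.0
```

jog_arm([
  [0,0,0.04],
  [0,0,0.06],
  [-0.02,-0.03,0.06],
  [-0.02,-0.06,0.03],
  [-0.02,-0.06,0.01],
], hand=[0.065,0.065,0.065,0.065,0.065], yaw=[0,0,0,0,0])

```text
time_s: 15.4
position: [0.4924, -0.1978, 0.2909]
tool_rot: [[-0.989, -0.149, 0.003], [-0.149, 0.989, -0.002], [-0.003, -0.003, -1.0]]
ft_force: [1.2, -0.1, -0.9]
grip_width: 0.0654
gripper_force: 0.0
```

```bash
python3 - <<'E'
from h import *
st();s=snap('side','s4.png');t=snap('top','t4.png')
a=cv2.resize(t[95:245,325:425],None,fx=4,fy=4,interpolation=2);b=cv2.resize(s[120:270,300:400],None,fx=4,fy=4,interpolation=2)
cv2.imwrite('pics/c4.png',np.hstack([a,b]))
# unit model predictions
yaw=np.radians(8.3);o=np.array([.5490,-.058,0]);R=np.array([[np.cos(yaw),-np.sin(yaw),0],[np.sin(yaw),np.cos(yaw),0],[0,0,1]])
for nm,n in(('t','top'),('s','side')):
  for a in(.5,.72,.95): print(n,'clip',a,np.round(proj(n,o+R@[.115-.06*np.cos(a),.068,.09+.06*np.sin(a)]),1))
  for a in(1.7,1.75,1.8):print(n,'knob',a,np.round(proj(n,o+R@[.115-.2*np.cos(a),0,.09+.2*np.sin(a)]),1))
E
```

```text
{'time_s': 15.4, 'position': [0.4924, -0.1978, 0.2909], 'tool_rot': [[-0.9889, -0.1487, 0.0032], [-0.1487, 0.9889, -0.0022], [-0.0028, -0.0026, -1.0]], 'ft_force': [1.2161, -0.1198, -0.9253], 'grip_width': 0.0654, 'gripper_force': 0.0, 'q': [-34.6775, 18.1733, 72.8127, 0.0015, 88.7941, -133.2277]}
top clip 0.5 [348.5 176.9]
top clip 0.72 [348.2 173.1]
top clip 0.95 [347.8 168.4]
top knob 1.7 [376.7 123.7]
top knob 1.75 [376.  119.8]
top knob 1.8 [375.3 115.9]
side clip 0.5 [336.6 186.9]
side clip 0.72 [335.3 183.8]
side clip 0.95 [333.4 180.3]
side knob 1.7 [338.3 131.4]
side knob 1.75 [336.3 129.9]
side knob 1.8 [334.4 128.5]
```

View pics/c4.png

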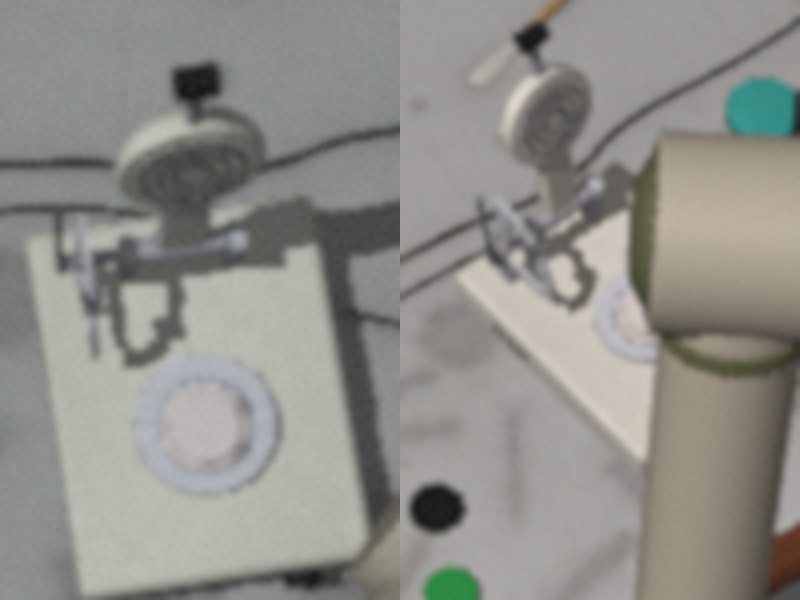

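The stack looks flat and centred. The parked knob is at top (374.3,115.5) and side (332.8,129.5). Next I'll average several frames of the clip and pointer region and overlay the model at a larger radius.

```bash
cat >> h.py <<'E'
def avg(n,k=6): return np.mean([env.get_image(n)[:,:,::-1].astype(float) for _ in range(k)],0)
def tri(a,b):
    p,d=ray('top',*a);q,e=ray('side',*b);s=np.linalg.lstsq(np.c_[d,-e],q-p,rcond=None)[0]
    A,B=p+s[0]*d,q+s[1]*e;return (A+B)/2,np.linalg.norm(A-B)
E
python3 - <<'E'
from h import *
t=avg('top');s=avg('side');np.save('t4.npy',t);np.save('s4.npy',s)
def dark(im,u,v,r):
    w=np.clip(90-im[v-r:v+r+1,u-r:u+r+1].max(2),0,60);y,x=np.mgrid[-r:r+1,-r:r+1];return (w*x).sum()/w.sum()+u,(w*y).sum()/w.sum()+v
k=dark(t,374,115,7),dark(s,333,129,6);K,e=tri(*k);print('knob',np.round(k,1),K.round(4),e)
yaw=np.radians(8.5);o=np.array([.5490,-.0575,0]);R=np.array([[np.cos(yaw),-np.sin(yaw),0],[np.sin(yaw),np.cos(yaw),0],[0,0,1]])
print('knob in unit',(R.T@(K-o)).round(4))
out=[]
for n,im,u0,v0 in(('top',t,332,140),('side',s,312,160)):
  a=cv2.resize(np.clip(im[v0:v0+46,u0:u0+40]*1.2,0,255).astype(np.uint8),None,fx=10,fy=10,interpolation=cv2.INTER_CUBIC)
  for r,col in((.078,(0,0,255)),(.045,(0,160,0))):
   for ang in(.5,.6,.7,.8,.9):
    p=proj(n,o+R@[.115-r*np.cos(ang),.068,.09+r*np.sin(ang)]);cv2.circle(a,(int((p[0]-u0+.5)*10),int((p[1]-v0+.5)*10)),2,col,-1)
  out.append(a)
cv2.imwrite('pics/c5.png',np.hstack(out))
E
```

```text
knob [[373.7 115.6]
 [332.5 129.1]] [ 0.7106 -0.0308  0.2809] 0.0023068636634227353
knob in unit [0.1638 0.0025 0.2809]
```

View pics/c5.png

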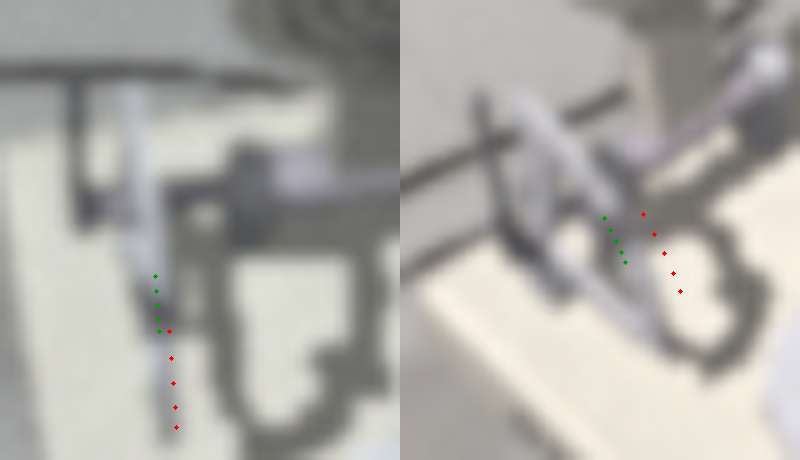

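The knob triangulates to the back-stop position. The clip shows as the dark patch at about top crop (158,305), which suggests an angle of about 0.85. I'll fit the unit's pose with pixel offsets per camera, then profile the image in polar coordinates.

```bash
cat > fit.py <<'E'
from h import *
from scipy.optimize import least_squares
# (cam, px, unit point fn(a))
kn=lambda a:[.115-.2*np.cos(a),0,.09+.2*np.sin(a)]
pt=lambda r,y:(lambda a:[.115-r*np.cos(a),y,.09+r*np.sin(a)])
f=lambda *p:(lambda a:p)
M=[('top',(376.0,200.6),f(0,0,.055),3),('side',(362.1,198.6),f(0,0,.055),2),
('top',(373.8,115.6),kn,2),('side',(332.6,129.2),kn,2),
('top',(332,154),f(.15,.1,.048),.5),('top',(404,146),f(.15,-.1,.048),.5),('top',(417,235),f(-.105,-.1,.048),.7),('top',(345,244),f(-.105,.1,.048),.7)]
def uw(p,P):
    c,s=np.cos(p[2]),np.sin(p[2]);return np.array([p[0]+c*P[0]-s*P[1],p[1]+s*P[0]+c*P[1],P[2]])
def pj(p,n,P): return np.array(proj(n,uw(p,P)))+(p[4:6] if n=='top' else p[6:8])
def res(p):
    r=[(pj(p,n,g(p[3]))-px)*w for n,px,g,w in M]
    return np.r_[np.ravel(r),p[4:]/.6,(p[3]-1.79)/.015]
S=least_squares(res,[.549,-.058,.145,1.79,0,0,0,0]);p=S.x
E
python3 - <<'E'
from fit import *
print(p.round(4));print(res(p).round(2))
np.set_printoptions(linewidth=200)
A=np.arange(.2,1.31,.05)
print('a   ',A.round(2))
for n,f in(('top','t4.npy'),('side','s4.npy')):
  g=np.load(f).max(2).astype(np.float32)
  for y in(.068,.074):
   for r in(.052,.056,.060,.064,.068):
    q=np.array([pj(p,n,[.115-r*np.cos(a),y,.09+r*np.sin(a)]) for a in A],np.float32)
    print(n,y,r,cv2.remap(g,q[:,0],q[:,1],cv2.INTER_CUBIC).ravel().astype(int))
  print(n,'hinge y.075',pj(p,n,[.115,.075,.09]),'tip',pj(p,n,[.115-.074*np.cos(p[3]),.075,.09+.074*np.sin(p[3])]))
E
```

```text
[ 0.5504 -0.0572  0.1646  1.7995  0.3264 -0.0574 -0.2363  0.3143]
[-0.53  0.44 -0.47 -0.35  0.21 -0.14  0.8  -0.09 -0.56 -0.54 -0.55 -1.67
  1.43 -0.42 -0.25  0.77  0.54 -0.1  -0.39  0.52  0.63]
a    [0.2  0.25 0.3  0.35 0.4  0.45 0.5  0.55 0.6  0.65 0.7  0.75 0.8  0.85 0.9  0.95 1.   1.05 1.1  1.15 1.2  1.25 1.3 ]
top 0.068 0.052 [137 139 143 146 149 151 146 132 114  97  85  82  92 111 126 141 151 157 160 158 151 148 152]
top 0.068 0.056 [128 130 133 137 140 144 148 147 140 120  99  85  82  95 117 133 146 153 157 158 152 148 152]
top 0.068 0.06 [126 127 128 130 133 137 141 144 147 142 122  99  84  83 102 123 139 148 153 157 153 148 152]
top 0.068 0.064 [125 126 127 128 129 132 136 139 143 147 142 120  96  82  88 113 132 145 150 154 153 148 151]
top 0.068 0.068 [138 130 128 127 129 130 132 136 140 143 147 140 115  91  83 100 123 139 146 151 152 147 150]
top 0.074 0.052 [175 177 179 180 181 180 175 169 160 152 149 147 139 133 133 142 149 152 154 154 138 119 119]
top 0.074 0.056 [170 170 170 173 177 179 180 178 172 161 150 145 141 133 129 133 144 150 153 156 143 121 119]
top 0.074 0.06
[... 875 characters left out ...]
 168 167 169 165 144 125 105  97 100 110 129 142 144 138 141 150 160]
side 0.074 0.052 [163 158 151 140 130 124 119 115 107  98  93  96 107 120 130 130 121 105  93  96 115 126 126]
side 0.074 0.056 [160 159 153 142 131 123 122 123 119 110  99  90  91 102 108 113 114 104  97 105 124 135 129]
side 0.074 0.06 [153 155 153 146 136 129 125 129 134 125 113  98  87  89  98 102 111 111 106 116 131 141 134]
side 0.074 0.064 [141 143 145 146 142 134 130 133 139 139 129 112  93  88  90 100 116 122 120 126 141 145 140]
side 0.074 0.068 [128 130 134 137 140 140 137 134 141 145 138 128 104  90  91 101 123 136 134 135 148 152 148]
side hinge y.075 [324.51440384 183.58012999] tip [321.29598335 168.57638858]
```

Both views put the clip at 0.83 ±0.03 rad, and the knob is at about (0.709,-0.031,0.284). I'll approach it from the front.

jog_arm([
  [0.025,0.038,0.005],
  [0.029,0.041,0.005],
  [0.029,0.041,0.003],
  [0.029,0.041,0],
  [0,0,0],
], hand=[0.05,0.05,0.05,0.05,0.05], yaw=[0.015,0,0,0,0])

```text
time_s: 16.73
position: [0.6058, -0.0328, 0.3009]
tool_rot: [[-0.986, -0.166, -0.0], [-0.166, 0.986, 0.001], [0.0, 0.001, -1.0]]
ft_force: [-0.4, -0.8, -0.5]
grip_width: 0.0502
gripper_force: 0.0
```

jog_arm([
  [0.02,0.003,0],
  [0.02,0.003,0],
  [0.02,0.003,0],
  [0,0,0],
  [0,0,0],
], hand=[0.05,0.05,0.05,0.05,0.05], yaw=[0,0,0,0,0])

```text
time_s: 17.35
position: [0.6641, -0.0271, 0.3017]
tool_rot: [[-0.987, -0.162, -0.0], [-0.162, 0.987, -0.0], [0.0, -0.0, -1.0]]
ft_force: [-0.2, -0.5, 0.8]
grip_width: 0.0497
gripper_force: 0.0
```

jog_arm([
  [0.012,-0.003,0],
  [0.017,-0.001,-0.006],
  [0.015,0,-0.01],
  [0,0,0],
  [0,0,0],
], hand=[0.05,0.05,0.05,0.05,0.05], yaw=[0,0,0,0,0])

```text
time_s: 17.98
position: [0.7081, -0.0308, 0.2865]
tool_rot: [[-0.987, -0.162, 0.001], [-0.162, 0.987, -0.0], [-0.001, -0.0, -1.0]]
ft_force: [-0.3, 0.5, 0.6]
grip_width: 0.0502
gripper_force: 0.0
```

```bash
python3 - <<'E'
from fit import *
st();s=snap('side','s6.png');t=snap('top','t6.png')
K=uw(p,kn(p[3]));print(K)
a=cv2.resize(t[85:145,340:410],None,fx=5.6,fy=5.6,interpolation=2);b=cv2.resize(s[100:160,300:370],None,fx=5.6,fy=5.6,interpolation=2)
cv2.imwrite('pics/c6.png',np.hstack([a,b]))
E
```

```text
{'time_s': 17.975, 'position': [0.7081, -0.0308, 0.2865], 'tool_rot': [[-0.9868, -0.1618, 0.0006], [-0.1618, 0.9868, -0.0002], [-0.0006, -0.0003, -1.0]], 'ft_force': [-0.327, 0.4613, 0.648], 'grip_width': 0.0502, 'gripper_force': 0.0, 'q': [-12.0284, 38.4483, 38.9159, -0.005, 102.5973, -111.3425]}
[ 0.70853374 -0.03092618  0.28479198]
```

View pics/c6.png

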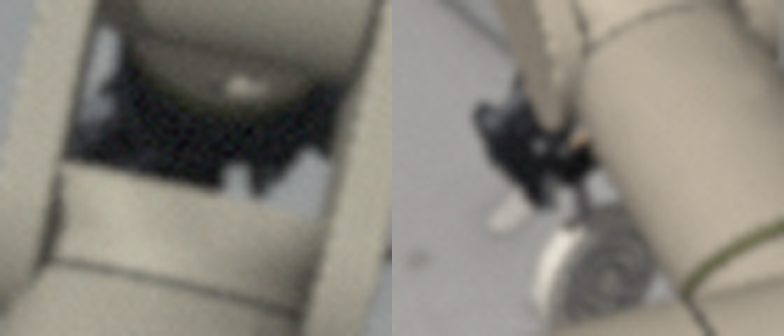

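The side view shows the fingers straddling the knob, with the stalk coming out between them at crop (575,205). I'll close.

jog_arm([
  [0,0,-0.002],
  [0,0,0],
  [0,0,0],
  [0,0,0],
  [0,0,0],
], hand=[0.02,0.02,0.02,0.02,0.02], yaw=[0,0,0,0,0], grip_force=40)

```text
time_s: 18.7
position: [0.7087, -0.0317, 0.2842]
tool_rot: [[-0.987, -0.161, 0.001], [-0.161, 0.987, -0.002], [-0.001, -0.002, -1.0]]
ft_force: [-0.6, -5.0, 1.4]
grip_width: 0.0253
gripper_force: 42.1
```

The knob is held (25.3 mm). I'll swing along the arc in 0.05 rad rows.

jog_arm([
  [-0.0097,-0.0021,0.002],
  [-0.0097,-0.0016,0.0015],
  [-0.0098,-0.0016,0.001],
  [-0.0098,-0.0016,0.0005],
  [-0.0099,-0.0016,0],
], hand=[0.02,0.02,0.02,0.02,0.02], yaw=[0,0,0,0,0])

```text
time_s: 19.32
position: [0.6595, -0.0401, 0.289]
tool_rot: [[-0.987, -0.161, 0.002], [-0.161, 0.987, -0.002], [-0.002, -0.002, -1.0]]
ft_force: [3.3, -6.8, 0.2]
grip_width: 0.025
gripper_force: 41.9
```

jog_arm([
  [-0.0099,-0.0021,-0.0005],
  [-0.0098,-0.0021,-0.001],
  [-0.0098,-0.0016,-0.0014],
  [-0.0097,-0.0016,-0.0019],
  [-0.0096,-0.0016,-0.0024],
], hand=[0.02,0.02,0.02,0.02,0.02], yaw=[0,0,0,0,0])

```text
time_s: 19.95
position: [0.6105, -0.0486, 0.2816]
tool_rot: [[-0.987, -0.162, 0.001], [-0.162, 0.987, -0.001], [-0.001, -0.001, -1.0]]
ft_force: [2.3, -5.2, 0.4]
grip_width: 0.025
gripper_force: 42.1
```

jog_arm([
  [-0.0094,-0.0016,-0.0029],
  [-0.0093,-0.0015,-0.0034],
  [-0.0091,-0.0015,-0.0039],
  [-0.0089,-0.0015,-0.0043],
  [-0.0087,-0.0014,-0.0048],
], hand=[0.02,0.02,0.02,0.02,0.02], yaw=[0,0,0,0,0])

```text
time_s: 20.58
position: [0.5652, -0.0564, 0.2624]
tool_rot: [[-0.987, -0.161, 0.001], [-0.161, 0.987, -0.002], [-0.001, -0.002, -1.0]]
ft_force: [1.9, -7.5, 1.1]
grip_width: 0.025
gripper_force: 42.6
```

Forces stay small. Next is 1.05 to 0.85 in four rows, then hold.

jog_arm([
  [-0.0084,-0.0014,-0.0052],
  [-0.0082,-0.0014,-0.0056],
  [-0.0079,-0.0013,-0.006],
  [-0.0076,-0.0013,-0.0064],
  [0,0,0],
], hand=[0.02,0.02,0.02,0.02,0.02], yaw=[0,0,0,0,0])

```text
time_s: 21.2
position: [0.5328, -0.0619, 0.2391]
tool_rot: [[-0.987, -0.161, 0.0], [-0.161, 0.987, -0.002], [0.0, -0.002, -1.0]]
ft_force: [1.0, -7.5, 2.5]
grip_width: 0.0251
gripper_force: 43.6
```

```bash
python3 - <<'E'
from fit import *
st()
t=avg('top');s=avg('side');np.save('t7.npy',t);np.save('s7.npy',s)
H=uw(p,[.115,0,.09]);d=np.array(env.observe()['position'])+[0,0,.002]-H;c=d[0]*np.cos(p[2])+d[1]*np.sin(p[2]);print('angle kin',np.arctan2(d[2],-c),np.hypot(c,d[2]))
out=[]
for n,im,u0,v0 in(('top',t,332,140),('side',s,312,160)):
  a=cv2.resize(np.clip(im[v0:v0+46,u0:u0+40]*1.2,0,255).astype(np.uint8),None,fx=10,fy=10,interpolation=cv2.INTER_CUBIC)
  out.append(a)
cv2.imwrite('pics/c7.png',np.hstack(out))
E
```

```text
{'time_s': 21.2, 'position': [0.5328, -0.0619, 0.2391], 'tool_rot': [[-0.9869, -0.1613, 0.0001], [-0.1613, 0.9869, -0.002], [0.0002, -0.002, -1.0]], 'ft_force': [1.0277, -7.4886, 2.4873], 'grip_width': 0.0251, 'gripper_force': 43.6066, 'q': [-19.2367, 20.8288, 77.4684, -0.109, 81.6573, -118.5014]}
angle kin 0.8504148674370768 0.20133119843711403
```

View pics/c7.png

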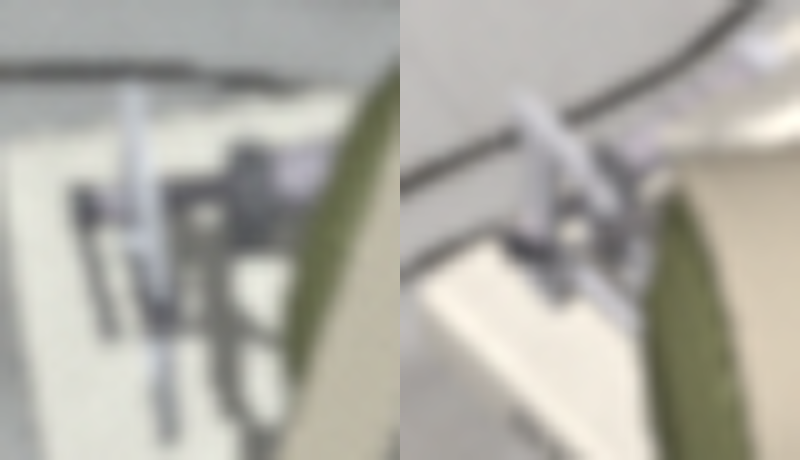

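The pointer in the top crop runs from (85,200) to (110,335), beside the dark clip at (158,308), so it's close. I'll compare pointer and clip numerically through the same model.

```bash
python3 - <<'E'
from fit import *
from scipy.optimize import minimize
T=np.load('t7.npy');S=np.load('s7.npy')
im={'top':T.max(2).astype(np.float32),'side':S.max(2).astype(np.float32)}
old={'top':np.load('t4.npy').max(2).astype(np.float32)}; old['side']=np.load('s4.npy').max(2).astype(np.float32)
def samp(g,n,P):
    q=np.array([pj(p,n,x) for x in P],np.float32);return cv2.remap(g,q[:,0],q[:,1],cv2.INTER_CUBIC).ravel()
A=np.arange(.6,1.06,.01)
# pointer: line r .03...07 at lateral y; darkest (y,a) per view (new minus parked image)
for n in('top','side'):
  d=im[n]-old[n]
  best=[]
  for y in np.arange(.074,.090,.001):
    for a in A: best.append((samp(d,n,[[.115-r*np.cos(a),y,.09+r*np.sin(a)] for r in np.arange(.03,.072,.004)]).mean(),y,a))
  best.sort();print(n,'pointer',[tuple(np.round(b,3)) for b in best[:5]])
  for y in(.079,.081,.083):print('  y',y,np.round(min((b for b in best if abs(b[1]-y)<1e-4)),3))
# pointer tip in top via dark row end
for a in(.7,.8,.85,.9):print('tip top',a,pj(p,'top',[.115-.074*np.cos(a),.081,.09+.074*np.sin(a)]).round(2))
# clip: mean darkness over box faces, parked image
for n in('top','side'):
  r_=np.arange(.053,.0681,.003);c=[]
  for a in A:
    P=[[.115-r*np.cos(a)-t*np.sin(a),y,.09+r*np.sin(a)-t*np.cos(a)] for r in r_ for t in(-.003,0,.003) for y in(.064,.068,.072)]
    c.append(samp(old[n],n,P).mean())
  c=np.array(c);w=np.clip(c.min()+12-c,0,None);print(n,'clip a',A[c.argmin()],(w*A).sum()/w.sum(),c.min())
E
```

```text
Traceback (most recent call last):
  File "fit.py", line 12, in pj
    def pj(p,n,P): return np.array(proj(n,uw(p,P)))+(p[4:6] if n=='top' else p[6:8])
                                   ~~~~^^^^^^^^^^^
  File "h.py", line 11, in proj
    c=env.calibration(n); q=np.array(c['rotation']).T@(np.array(P)-c['position'])
ValueError: time passes only in moves, steps and waits
```

```bash
sed -i 's/env.calibration(n)/cal(n)/; s/^from rig import env/from rig import env\nfrom functools import lru_cache\ncal=lru_cache(None)(lambda n:env.calibration(n))/' h.py
cat > cmp.py <<'E'
from fit import *
T=np.load('t7.npy');S=np.load('s7.npy')
im={'top':T.max(2).astype(np.float32),'side':S.max(2).astype(np.float32)}
old={'top':np.load('t4.npy').max(2).astype(np.float32),'side':np.load('s4.npy').max(2).astype(np.float32)}
def samp(g,n,P):
    q=np.array([pj(p,n,x) for x in P],np.float32);return cv2.remap(g,q[:,0],q[:,1],cv2.INTER_CUBIC).ravel()
A=np.arange(.6,1.06,.01)
for n in('top','side'):
  d=im[n]-old[n];best=[]
  for y in np.arange(.074,.090,.001):
    for a in A: best.append((samp(d,n,[[.115-r*np.cos(a),y,.09+r*np.sin(a)] for r in np.arange(.03,.072,.004)]).mean(),y,a))
  best.sort();print(n,'pointer',[tuple(np.round(b,3).tolist()) for b in best[:5]])
  for y in(.079,.081,.083):print('  y',y,np.round(min(b for b in best if abs(b[1]-y)<1e-4),3))
for a in(.7,.8,.85,.9):print('tip top',a,pj(p,'top',[.115-.074*np.cos(a),.081,.09+.074*np.sin(a)]).round(2))
print('col 343 rows 168-178',im['top'][168:178,340:346].astype(int).tolist())
for n in('top','side'):
  c=[]
  for a in A:
    P=[[.115-r*np.cos(a)-t*np.sin(a),y,.09+r*np.sin(a)-t*np.cos(a)] for r in np.arange(.053,.0681,.003) for t in(-.003,0,.003) for y in(.064,.068,.072)]
    c.append(samp(old[n],n,P).mean())
  c=np.array(c);w=np.clip(c.min()+12-c,0,None);print(n,'clip a',A[c.argmin()],(w*A).sum()/w.sum(),c.min())
E
python3 cmp.py
```

```text
top pointer [(-55.323, 0.082, 0.9), (-55.286, 0.082, 0.91), (-55.264, 0.082, 0.89), (-55.162, 0.082, 0.88), (-55.157, 0.082, 0.92)]
  y 0.079 [-32.095   0.079   0.84 ]
  y 0.081 [-52.412   0.081   0.87 ]
  y 0.083 [-53.502   0.083   0.99 ]
side pointer [(-59.22, 0.084, 0.89), (-58.96, 0.084, 0.88), (-58.815, 0.085, 0.9), (-58.79, 0.084, 0.9), (-58.622, 0.083, 0.88)]
  y 0.079 [-47.909   0.079   0.84 ]
  y 0.081 [-54.491   0.081   0.86 ]
  y 0.083 [-58.622   0.083   0.88 ]
tip top 0.7 [343.5  177.55]
tip top 0.8 [343.26 175.17]
tip top 0.85 [343.13 173.91]
tip top 0.9 [342.98 172.62]
col 343 rows 168-178 [[159, 128, 138, 166, 160, 128], [164, 134, 129, 153, 157, 128], [171, 144, 123, 144, 160, 139], [178, 152, 124, 139, 160, 150], [180, 156, 126, 131, 157, 153], [182, 165, 139, 138, 158, 161], [185, 176, 163, 163, 172, 174], [187, 184, 180, 181, 185, 185], [187, 187, 187, 188, 189, 189], [186, 187, 189, 189, 189, 189]]
top clip a 0.8600000000000002 0.8587409599206242 102.075554
side clip a 0.8400000000000002 0.842468857311223 97.24536
```

In the shared model the pointer reads about 0.855 (kinematics 0.850) and the clip about 0.835. I'll lower by about 0.017 rad and let it settle.

jog_arm([
  [-0.0012,-0.0002,-0.0011],
  [-0.0013,-0.0002,-0.0011],
  [0,0,0],
  [0,0,0],
  [0,0,0],
], hand=[0.02,0.02,0.02,0.02,0.02], yaw=[0,0,0,0,0])

```text
time_s: 22.42
position: [0.5308, -0.0623, 0.2373]
tool_rot: [[-0.987, -0.161, 0.001], [-0.161, 0.987, -0.002], [-0.001, -0.002, -1.0]]
ft_force: [1.5, -7.9, 3.8]
grip_width: 0.0252
gripper_force: 43.8
```

```bash
python3 - <<'E'
from fit import *
st();t=avg('top');s=avg('side');np.save('t7.npy',t);np.save('s7.npy',s)
H=uw(p,[.115,0,.09]);d=np.array(env.observe()['position'])+[0,0,.002]-H;c=d[0]*np.cos(p[2])+d[1]*np.sin(p[2]);print('angle kin',np.arctan2(d[2],-c),np.hypot(c,d[2]))
E
python3 cmp.py
```

```text
{'time_s': 22.425, 'position': [0.5308, -0.0623, 0.2373], 'tool_rot': [[-0.9869, -0.1615, 0.0011], [-0.1615, 0.9869, -0.0023], [-0.0007, -0.0025, -1.0]], 'ft_force': [1.4741, -7.9227, 3.7565], 'grip_width': 0.0252, 'gripper_force': 43.7766, 'q': [-19.3492, 20.6908, 77.9918, -0.107, 81.2134, -118.6262]}
angle kin 0.8349364766802401 0.20138567456440334
top pointer [(-57.411, 0.082, 0.91), (-57.378, 0.082, 0.92), (-57.314, 0.082, 0.9), (-57.294, 0.082, 0.93), (-57.222, 0.082, 0.89)]
  y 0.079 [-32.282   0.079   0.79 ]
  y 0.081 [-53.049   0.081   0.85 ]
  y 0.083 [-56.827   0.083   0.97 ]
side pointer [(-63.722, 0.084, 0.87), (-63.62, 0.084, 0.86), (-63.558, 0.085, 0.87), (-63.426, 0.085, 0.88), (-62.912, 0.084, 0.85)]
  y 0.079 [-51.949   0.079   0.81 ]
  y 0.081 [-57.944   0.081   0.83 ]
  y 0.083 [-62.644   0.083   0.85 ]
tip top 0.7 [343.5  177.55]
tip top 0.8 [343.26 175.17]
tip top 0.85 [343.13 173.91]
tip top 0.9 [342.98 172.62]
col 343 rows 168-178 [[158, 129, 139, 165, 160, 129], [161, 129, 127, 153, 156, 127], [166, 135, 119, 145, 160, 138], [175, 147, 121, 140, 164, 150], [178, 156, 128, 136, 162, 157], [182, 164, 137, 134, 157, 160], [185, 173, 155, 149, 163, 172], [186, 182, 176, 173, 179, 185], [187, 188, 185, 186, 188, 189], [186, 188, 188, 190, 190, 189]]
top clip a 0.8600000000000002 0.8587409599206242 102.075554
side clip a 0.8400000000000002 0.842468857311223 97.24536
```

Pointer and clip now agree within about 0.01–0.02 rad and the hood is steady, so I'll hand in.

```bash
python3 -c "from rig import env; print(env.close_job())"
```

```text
the job is handed in; nothing more can be done
None
```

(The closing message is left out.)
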